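# Pressure leak test of a sealed vial, held at test pressure

## Robot

A 6-joint arm with a two-finger parallel gripper is mounted at the origin on a cart in front of the work surface, level with it; the furniture and walls round the work are solid. World frame = base frame: x ahead of the robot, y to its left, z up, the work surface at z = 0. Lengths are in m, angles in degrees, forces in N, time in s.
With the tool pointing down it reaches from about 0.35 to 0.875 m from the base axis. Payload 4.2 kg.
Tool frame: the origin (TCP) lies where the fingers leave the gripper's body, on its centre line; the fingertips stand 70 mm ahead of it and the grasp point (between the pads) lies 51 mm ahead of it; z points along the fingers, y is the direction in which the jaws open and shut (so a half turn about z gives the same grasp; the last joint's range is limited). The gripper opens to 87 mm and grips with 3 to 60 N. Pads are 19 mm wide; open, the fingers measure 117 mm over their backs; the gripper's body (75 mm by 190 mm) begins 51 mm behind the grasp point.
Start: joints at [89.358, 22.042, 0.453, 0, -68.411, -14.817], TCP at [0.167, 0.602, 0.292] pointing down, gripper open.
Joint ranges: [-179.83, 179.83], [-69.29, 118.12], [-61.27, 80.66], [-181.25, 117.63], [-171.15, -9.14], [-177.46, 177.46]. Speed limits (degrees/s): [159.86, 159.86, 180, 180, 180, 180].

## Interface

Orientations are given as a 3x3 rotation matrix whose columns are the frame's x, y, z axes.
In Python, from station import sense, capture, camera_model, finish_job gives the robot as it stands.
- The arm moves only by the shell command python3 -m inch 'ROWS'. ROWS is JSON, a list of rows, each an object with "hand": the closure, from 0 (fully open) to 1 (shut); "slide": the shift along the world's x, y, z in cm, a list of three; "yaw": the turn about the world's z in rad. A call has 1 to 10 rows; each row is the pose to reach, as a shift and turn from the pose commanded when the call began; what a row does not reach only later rows make up. A row lasts 1/8 s, in which the tool goes at most 62.5 mm and 10.7 degrees, less where a joint would pass 70% of its speed; a pose out of reach is approached as far as the arm can. A call with a gripper value outside its range is refused whole. The fingers move at their own pace and stop on an object; the grip force is fixed at half the most. Time passes only in rows, so rows that repeat a pose let the fingers close. It gives the time, the measured TCP pose, the force and the opening at its end, in the units of the state.
- sense(): the state, without advancing time (a new reading comes with each control period).
- capture(name): name is "scene" or "top" or "wrist"; returns the picture (384x512x3 uint8, blue, green, red); there is no depth.
- camera_model(name): a dict with "mtx" (3x3 intrinsics, pixels), "k1" (the pictures are not rectified: a ray, as slopes to the right and down, at radius r is drawn at 1 + k1 r^2 times it, then the intrinsics apply), "xyz" and "orientation" of the camera in the world; the wrist camera has in their place "tool_from_camera" (4x4, takes a point from camera to tool coordinates, whose origin is the TCP and whose axes are the flange's). Camera axes: x right, y up, looking along -z (the intrinsics and any distortion apply to the point x, -y, -z); pixel columns grow to the right and rows downward; lengths in m; the calibration is good to about 2 mm. A picture is of the moment at which its call begins: read the wrist's pose just before it. camera_model takes no time and is no camera call.
- finish_job(): hands the job in, once; it reports no verdict.
The state is a dict: "time_s": time; "joints": joint angles; "joint_velocities": joint speeds; "effort": joint torques, N m; "tcp_pos": TCP position; "ee_rot": TCP orientation; "wrist_force": force on the tool from outside, world axes, zero at the start; "moment": the same for the moment, N m; "gripper_width": opening from 0.0 (shut) to 1.0 (fully open).
Only numpy, scipy, OpenCV 4.12 (cv2) and the standard library are available. Lean on these libraries where they do the work, as an engineer would, in place of code of your own. Each camera call takes 0.05 s, during which the arm holds its last target. There are 200 camera calls.

## Task

Leak-test the sealed amber vial that stands in the test pot: push the pot's lid right shut, swing the hasp on its front edge fully down over the catch, and only then push the pump's black palm knob down until the gauge needle points at the thick mark (14 mm of knob travel), never letting the needle pass the last mark. Keep the knob pushed at the thick mark - the job finishes while you are still holding it there - with the lid shut and the hasp home, and leave the timer, the small red-capped vial and the dropper bottle round the tester alone.

Things in the scene. Friction and masses are not known exactly. Their poses are not given: they have to be found in the camera images.
- leak_tester: Bench leak tester, fixed: grey base plate 136 (x) x 246 (y) mm, 16 mm high. Origin under the plate's centre on the worktop; x points to its back, y to its left, z up. Left (x 0, y +62 mm): square aluminium test pot, 100 x 100 mm outside, rim 86 mm above the worktop, with a hinged lid. Right (x +5, y -75 mm): upright hand pump with a black palm knob. Front middle: round gauge.
- catch (a point): Outer end of the steel catch that the hasp's slot goes over: a 9 mm wide hook on the pot's front face, at x = -66, y = +62 mm in the tester's frame, 67 mm above the worktop.
- lid (a joint): Lid hinge (rad) along the back edge of the pot; 0 = shut on the rim, grows as the front edge rises. It starts ajar; a stiff hinge holds it wherever it is left (about 0.20 N m of friction; lid 0.22 kg), so it must be pushed down.
- lid_middle (a point): Middle of the lid's top face. The lid is a 108 (x) x 104 (y) x 10 mm aluminium frame with a clear window; its hinge axis is 54 mm behind this point (along the lid) and 10 mm below it; shut, the top face is 98 mm above the worktop. It may be pushed down anywhere on top.
- hasp (a joint): Hasp hinge (rad) on the lid's front edge; 0 = home: hanging flat down the pot's front with its slot over the catch; about 1.57 = sticking straight out to the front, level with the lid. Light friction (0.02 N m) keeps it where it is left.
- hasp_hinge (a point): Middle of the hasp's hinge pin, which runs along the tester's y. With the lid shut it is at x = -58, y = +62 mm in the tester's frame, 94 mm up.
- hasp_lip (a point): Outer edge of the hasp's thumb lip. Hasp: slotted steel plate 28 mm wide, 3 mm thick; 35 mm from the pin it turns out into the lip, whose edge is 40 mm along from the pin and 15 mm out of the plate on its outer side (front when home, top when sticking out). Home, the edge is at x = -74 mm in the tester's frame, 54 mm up, 8 mm further out than the catch, so a finger pressing from the front meets the lip first.
- plunger (a joint): Pump knob travel (m): 0 = up, grows as it is pushed straight down, hard stop at 0.032. Sprung (trapped air): 1.4 N + 0.8 N per mm, so 12.5 N at 14 mm; springs back when let go. The gauge needle shows the travel, 10 degrees per mm: at rest down-left, at 14 mm straight up the dial on the thick mark, at 28 mm down-right on the last mark.
- plunger_top (a point): Middle of the top of the pump's black palm knob (44 mm wide mushroom, 16 mm thick), 110 mm above the worktop when up; moves down with the knob.
- gauge_face (a point): Centre of the gauge's white dial (49 mm wide), tilted 45 degrees up towards the front; nine black marks, the middle one thick.
- test_vial_middle (a point): Middle of the sealed amber vial (28 mm wide, 62 mm tall, black cap) standing inside the test pot; stays there.
- timer_middle (a point): Middle of a white lab timer, 64 x 62 x 19 mm, lying in front of the tester; bystander.
- red_vial_middle (a point): Middle of a small red-capped vial, 16 mm wide, 40 mm tall, standing left of the tester; bystander.
- dropper_middle (a point): Middle of a plain white dropper bottle, 26 mm wide, 62 mm tall, standing right of the tester; bystander.

How it is judged (in metres and radians):
On the way, in this order (a step that is already met when the one before it is completed fails the run):
1. the lid is shut (value of joint lid below 0.05 rad), for 0.2 s.
2. the hasp is home over the catch, the lid still shut (value of joint hasp below 0.15 rad and value of joint lid below 0.05 rad), for 0.2 s.
3. the knob is held at the thick mark, 11.5 to 16.5 mm down (all of step 2 and value of joint plunger between 0.0115 and 0.0165 m), for 1 s.
At the end, for the whole second after the job is handed in: The robot is still pressing the pump knob (over 5 N) at 11.5 to 16.5 mm of travel, the hasp is within 0.15 rad of home, the lid within 0.05 rad of shut, and the amber vial stands upright in the pot (all of step 3 and contact force between any of the fingers, the arm and plunger above 5 N and angle between test_vial_middle's own z axis and vertical below 0.2 rad); the arm keeps its last pose, push and grip.
It fails at once if the pump is worked (over 5 mm) before the lid is shut and the hasp is over the catch (value of joint plunger above 0.005 m and (value of joint hasp above 0.3 rad or value of joint lid above 0.08 rad)).
It fails at once if the needle passes the last mark (28 mm) (value of joint plunger above 0.0285 m).
It fails at once if the timer, the red-capped vial or the dropper bottle is moved by over 20 mm or knocked over (distance of any of timer_middle, red_vial_middle, dropper_middle from where it was at the start of the episode above 0.02 m or angle between any of timer_middle, red_vial_middle, dropper_middle's own z axis and vertical above 0.5 rad).
It also fails if it takes over 48 s, if anything falls off the work surface, if the arm or the gripper's body presses on something with over 40 N, if the wrist force passes 120 N, or if a joint passes its speed limit or range.

## Working session

There is one attempt and no reset: what is moved stays moved. The work goes in short steps, Python scripts to look and compute and a shell command to move; the robot and the scene stay as the last step left them, time stands still between calls to the robot, and variables do not carry over. Pictures are saved under pics/ and viewed, about 8 in all and at most 12, crops included, and the job is handed in when it is done.

```bash
ls; mkdir -p pics; python3 - <<'E'
from station import *
import cv2
for n in("scene","top"):
    cv2.imwrite(f"pics/{n}0.png",cv2.resize(capture(n),None,fx=1.5,fy=1.5,interpolation=cv2.INTER_CUBIC))
    print(camera_model(n))
s=sense();print(s["tcp_pos"],s["ee_rot"],s["time_s"],s["gripper_width"])
E
```

```text
pics
{'mtx': array([[375.38002052,   0.        , 253.8105727 ],
       [  0.        , 375.38002052, 192.7043416 ],
       [  0.        ,   0.        ,   1.        ]]), 'k1': 0.01729873526824408, 'xyz': array([ 0.11467882, -0.21543883,  0.74307898]), 'orientation': array([[ 0.65266044,  0.55825619, -0.5122347 ],
       [-0.75749619,  0.49444526, -0.42629027],
       [ 0.01529284,  0.66623863,  0.7455818 ]])}
{'mtx': array([[399.4486028 ,   0.        , 253.11692422],
       [  0.        , 399.4486028 , 198.2267222 ],
       [  0.        ,   0.        ,   1.        ]]), 'k1': -0.1359354893968092, 'xyz': array([0.34173842, 0.14492146, 1.10133407]), 'orientation': array([[ 0.18348771,  0.95945984, -0.21393708],
       [-0.98301271,  0.18003456, -0.0356872 ],
       [ 0.00427563,  0.21685104,  0.97619534]])}
[0.16646229 0.6020123  0.29128445] [[ 9.63775025e-01 -2.66716149e-01 -4.43731977e-04]
 [-2.66716508e-01 -9.63773203e-01 -1.87561122e-03]
 [ 7.25988133e-05  1.92601789e-03 -9.99998143e-01]] 0.1 1.0009041523653865
```

View pics/top0.png

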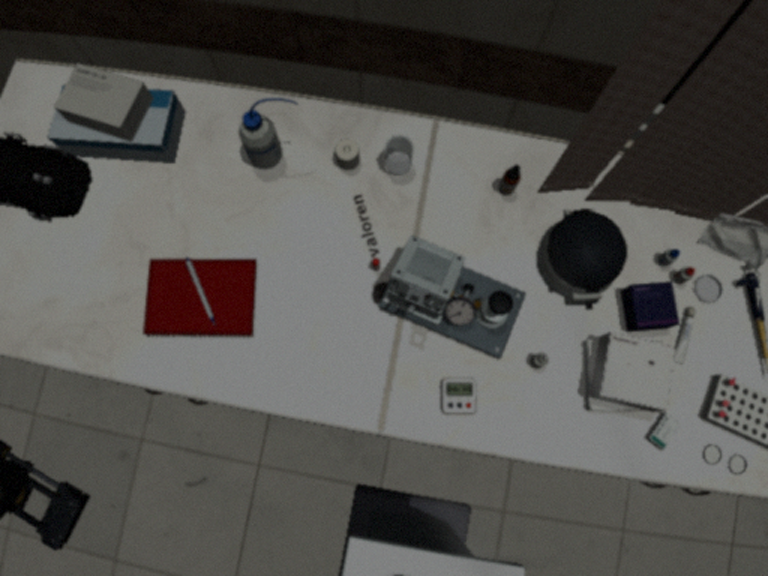

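View pics/scene0.png

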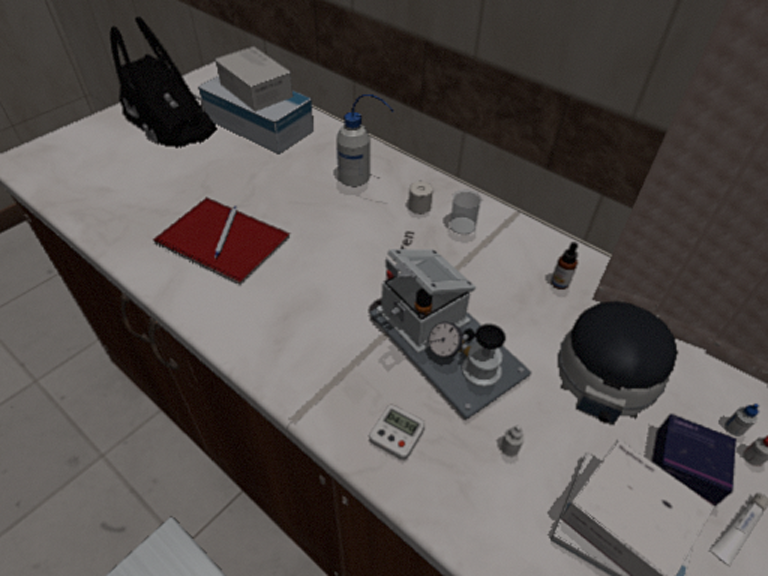

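The top view shows the tester at about (455,295) px, rotated by roughly -20°, with the lid ajar. The timer is at (459,395), the dropper at (538,360) and the red vial at (375,264). I'll enlarge the tester in both views.

```bash
python3 - <<'E'
import cv2,numpy as np
a=cv2.imread("pics/top0.png");b=cv2.imread("pics/scene0.png")
# crops in 1.5x px
ca=a[225:375,355:545];cb=b[235:425,355:545]
ca=cv2.resize(ca,None,fx=4,fy=4,interpolation=cv2.INTER_CUBIC);cb=cv2.resize(cb,None,fx=3.15,fy=3.15,interpolation=cv2.INTER_CUBIC)
for i,c in(("a",ca),("b",cb)):
    c=np.clip(c*1.7,0,255).astype('uint8'); cv2.imwrite(f"pics/crop_{i}.png",c);print(c.shape)
E
```

```text
(600, 760, 3)
(598, 598, 3)
```

View pics/crop_a.png

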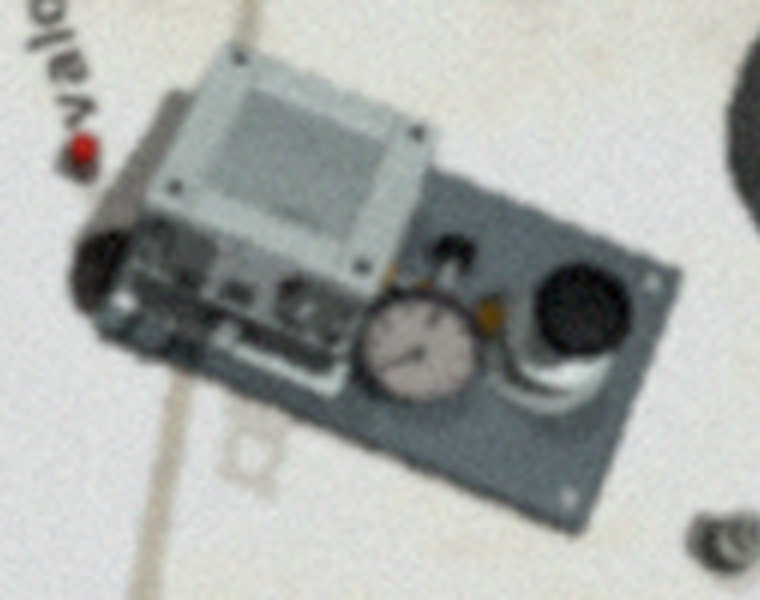

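View pics/crop_b.png

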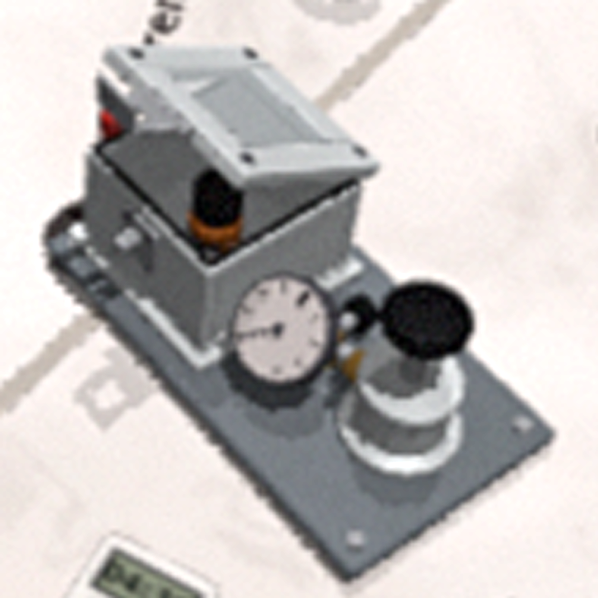

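```bash
cat >h.py <<'E'
import numpy as np, cv2
from station import *
def proj(P,m,R=None,t=None):
    R=m["orientation"] if R is None else R; t=m["xyz"] if t is None else t
    p=(np.atleast_2d(P)-t)@R; p=p[:,:2]/-p[:,2:]*[1,-1]
    r2=(p**2).sum(1,keepdims=True); p=p*(1+m["k1"]*r2)
    K=m["mtx"]; return p*[K[0,0],K[1,1]]+K[:2,2]
def tw(P,q):
    c,s=np.cos(q[2]),np.sin(q[2]); return np.atleast_2d(P)@np.array([[c,-s,0],[s,c,0],[0,0,1]]).T+[q[0],q[1],0]
def lidp(d,y,h,a):  # d forward from hinge, h above hinge
    return [.054-d*np.cos(a)-h*np.sin(a)*-1, y, .088+d*np.sin(a)+h*np.cos(a)]
def ray(uv,m,z):
    K=m["mtx"];d=(np.array(uv)-K[:2,2])/K[0,0];u=d.copy()
    for _ in range(5):u=d/(1+m["k1"]*(u@u))
    v=m["orientation"]@np.array([u[0],-u[1],-1]);return m["xyz"]+v*(z-m["xyz"][2])/v[2]
E
python3 - <<'E'
from h import *
from scipy.optimize import least_squares
mt,ms=camera_model("top"),camera_model("scene")
B=[(.068,-.123,.016),(-.068,-.123,.016),(-.068,.123,.016),(.005,-.075,.106)]
T=[(682,270),(580,530),(92,322),(583,310)]; S=[(553,433),(345,575),(47,242),(428,320)]
L=[(0,.114),(0,.010),(.108,.114),(.108,.010)]
TL=[(230,42),(440,133),(150,192),(380,288)]; SL=[(252,48),(380,165),(105,45),(240,170)]
t=(355+np.array(T+TL)/4)/1.5,(225,)
ut=(np.array(T+TL)/4+[355,225]+.5)/1.5-.5; us=(np.array(S+SL)/3.15+[355,235]+.5)/1.5-.5
def f(q,full=0):
    P=tw(B+[lidp(d,y,.01,q[3]) for d,y in L],q)
    r=np.r_[proj(P,mt)-ut,proj(P,ms)-us]
    return r if full else r.ravel()
r=least_squares(f,[.5,.1,-.3,.4],loss="soft_l1")
print(r.x,np.degrees(r.x[2:]));print(f(r.x,1).round(1))
q=r.x;np.save("q.npy",q)
W={n:tw(p,q)[0].round(4) for n,p in dict(plunger=(.005,-.075,.11),hinge=(-.058,.062,.094),catch=(-.066,.062,.067),lidmid=(0,.062,.098),lidfrontmid=lidp(.108,.062,.01,q[3]),lip=(-.074,.062,.054)).items()}
print(W)
for n,u in dict(timer=(459,395),red=(375,264),dropper=(538,360)).items(): print(n,ray(np.array(u)/1.5,mt,{'timer':.019,'red':.04,'dropper':.05}[n]).round(3), tw(ray(np.array(u)/1.5,mt,.02)*0,q)[0].round(3))
E
```

```text
[ 0.60090239  0.05039948 -0.23429776  0.52211356] [-13.4242729   29.91490343]
[[ 1.   0.6]
 [ 0.4  1.4]
 [-0.2  0.3]
 [ 0.1  0.5]
 [-0.5 -0.9]
 [ 0.8 -0.6]
 [-1.   0.2]
 [-0.4  1. ]
 [ 1.  -0.1]
 [ 0.7  0.5]
 [-1.5 -0.9]
 [-0.8 -0.9]
 [-0.8 -1.1]
 [ 0.6 -0.3]
 [ 0.4 -1.1]
 [ 1.   0.5]]
{'plunger': array([ 0.5884, -0.0237,  0.11  ]), 'hinge': array([0.5589, 0.1242, 0.094 ]), 'catch': array([0.5511, 0.126 , 0.067 ]), 'lidmid': array([0.6153, 0.1107, 0.098 ]), 'lidfrontmid': array([0.5816, 0.1187, 0.1505]), 'lip': array([0.5433, 0.1279, 0.054 ])}
timer [0.428 0.011 0.019] [0.601 0.05  0.   ]
red [0.634 0.204 0.04 ] [0.601 0.05  0.   ]
dropper [ 0.512 -0.114  0.05 ] [0.601 0.05  0.   ]
```

```bash
cat >>h.py <<'E'
def goal(x,y,ztip):
    "slide in cm from present measured pose to bring the tips to tester point"
    q=np.load("q.npy");s=sense();R=s["ee_rot"];tip=s["tcp_pos"]+.07*R[:,2]
    return ((tw((x,y,0),q)[0]+[0,0,ztip]-tip)*100).round(2)
E
python3 - <<'E'
from h import *
print(goal(-.035,.062,.19),goal(-.035,.062,.095))
E
```

```text
[ 41.48 -48.3   -3.13] [ 41.48 -48.3  -12.63]
```

```bash
python3 -m inch '[{"hand":1,"slide":[4,-4.6,-0.3],"yaw":0.036},{"hand":1,"slide":[8,-9.2,-0.6],"yaw":0.036},{"hand":1,"slide":[12,-13.9,-0.9],"yaw":0.036},{"hand":1,"slide":[16,-18.5,-1.2],"yaw":0.036},{"hand":1,"slide":[20,-23.2,-1.5],"yaw":0.036},{"hand":1,"slide":[24,-27.8,-1.8],"yaw":0.036},{"hand":1,"slide":[28,-32.4,-2.1],"yaw":0.036},{"hand":1,"slide":[32,-37,-2.4],"yaw":0.036},{"hand":1,"slide":[36,-42,-2.7],"yaw":0.036},{"hand":1,"slide":[40,-46.5,-3.1],"yaw":0.036}]'
python3 -m inch '[{"hand":1,"slide":[1.5,-1.8,0],"yaw":0},{"hand":1,"slide":[1.5,-1.8,0],"yaw":0},{"hand":1,"slide":[1.5,-1.8,0],"yaw":0},{"hand":1,"slide":[1.5,-1.8,0],"yaw":0}]'
python3 - <<'E'
from h import *
cv2.imwrite("pics/w1.png",capture("wrist"))
c=capture("scene")[150:290,230:370];cv2.imwrite("pics/s1.png",np.clip(cv2.resize(c,None,fx=4,fy=4)*1.6,0,255).astype('uint8'))
print(goal(-.035,.062,.098),sense()["ee_rot"].round(3),sense()["wrist_force"],sense()["gripper_width"])
E
```

```text
time_s: 1.35
tcp_pos: [0.5674, 0.1356, 0.261]
ee_rot: [[0.973, -0.232, -0.0], [-0.232, -0.973, 0.0], [-0.0, 0.0, -1.0]]
wrist_force: [0.8, 0.5, 1.1]
gripper_width: 0.02
time_s: 1.85
tcp_pos: [0.5809, 0.1203, 0.2614]
ee_rot: [[0.973, -0.23, -0.0], [-0.23, -0.973, 0.0], [-0.0, -0.0, -1.0]]
wrist_force: [-0.4, -0.5, -0.6]
gripper_width: 0.006
[ 0.02 -0.15 -9.35] [[ 0.973 -0.23   0.   ]
 [-0.23  -0.973  0.   ]
 [ 0.    -0.    -1.   ]] [-0.51533024 -0.54001916 -0.16698508] 0.0051471701327108045
```

View pics/w1.png

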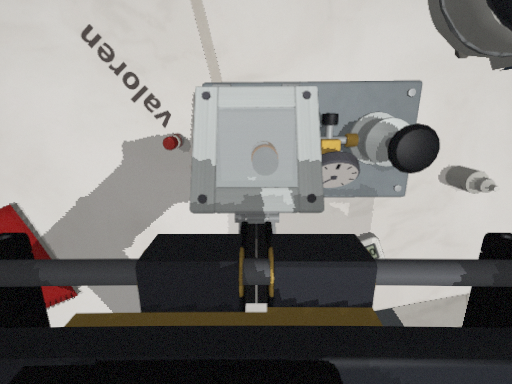

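View pics/s1.png

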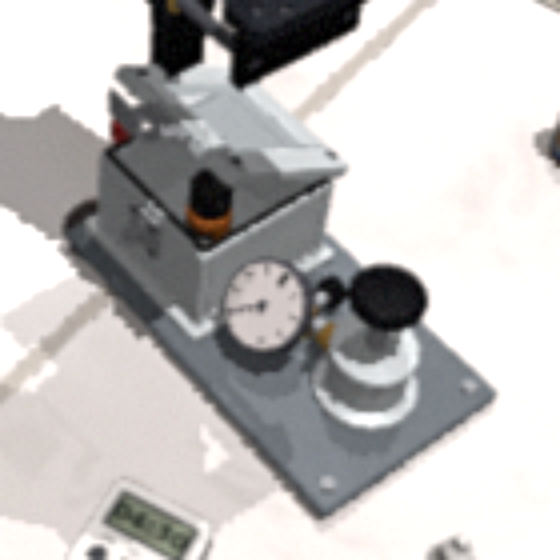

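The wrist view shows the fingers lined up on the lid and hasp, both at column ~257. The hasp sticks out level with the open lid. Next I push the lid down.

```bash
python3 -m inch '[{"hand":1,"slide":[0,-0.1,-2.5],"yaw":0},{"hand":1,"slide":[0,-0.1,-4],"yaw":0},{"hand":1,"slide":[0,-0.1,-5.2],"yaw":0},{"hand":1,"slide":[0,-0.1,-6.4],"yaw":0},{"hand":1,"slide":[0,-0.1,-7.6],"yaw":0},{"hand":1,"slide":[0,-0.1,-8.6],"yaw":0},{"hand":1,"slide":[0,-0.1,-9.2],"yaw":0},{"hand":1,"slide":[0,-0.1,-9.2],"yaw":0}]'
python3 -m inch '[{"hand":1,"slide":[0,0,-0.2],"yaw":0},{"hand":1,"slide":[0,0,-0.3],"yaw":0},{"hand":1,"slide":[0,0,-0.3],"yaw":0},{"hand":1,"slide":[0,0,-0.3],"yaw":0}]'
```

```text
time_s: 2.95
tcp_pos: [0.5817, 0.1184, 0.169]
ee_rot: [[0.973, -0.232, -0.0], [-0.232, -0.973, -0.0], [-0.0, 0.0, -1.0]]
wrist_force: [1.2, 0.9, 0.0]
gripper_width: 0.003
time_s: 3.45
tcp_pos: [0.5819, 0.1185, 0.168]
ee_rot: [[0.973, -0.231, 0.002], [-0.231, -0.973, 0.0], [0.002, -0.001, -1.0]]
wrist_force: [-2.4, 0.0, 6.0]
gripper_width: 0.004
```

```bash
python3 -m inch '[{"hand":1,"slide":[0,0,-0.2],"yaw":0},{"hand":1,"slide":[0,0,-0.3],"yaw":0},{"hand":1,"slide":[0,0,-0.3],"yaw":0},{"hand":1,"slide":[0,0,-0.3],"yaw":0}]'; python3 -m inch '[{"hand":1,"slide":[0,0,0.5],"yaw":0},{"hand":1,"slide":[0,0,3],"yaw":0},{"hand":1,"slide":[0,0,5],"yaw":0},{"hand":1,"slide":[0,0,5],"yaw":0}]'
python3 - <<'E'
from h import *
cv2.imwrite("pics/w2.png",capture("wrist"))
c=capture("scene")[150:290,230:370];cv2.imwrite("pics/s2.png",np.clip(cv2.resize(c,None,fx=4,fy=4)*1.6,0,255).astype('uint8'))
print(sense()["tcp_pos"],goal(-.097,.062,.125),goal(-.097,.062,.064),goal(-.097,.062,.046),goal(-.081,.062,.046))
E
```

```text
time_s: 3.95
tcp_pos: [0.5819, 0.1185, 0.1678]
ee_rot: [[0.973, -0.23, 0.003], [-0.23, -0.973, -0.0], [0.003, -0.001, -1.0]]
wrist_force: [-7.4, -0.1, 19.4]
gripper_width: 0.007
time_s: 4.45
tcp_pos: [0.5824, 0.1187, 0.2147]
ee_rot: [[0.973, -0.232, 0.004], [-0.232, -0.973, 0.002], [0.003, -0.002, -1.0]]
wrist_force: [0.4, -0.0, -0.5]
gripper_width: 0.005
[0.58114073 0.1182538  0.21244682] [-6.01  1.5  -1.74] [-6.01  1.5  -7.84] [-6.01  1.5  -9.64] [-4.46  1.13 -9.64]
```

View pics/s2.png

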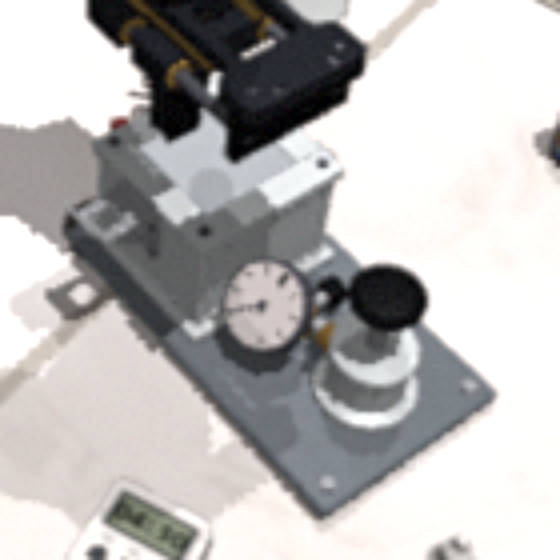

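The lid is shut flat on the rim and the hasp sticks straight out, around (115,218). The push met a firm stop at tip z = 98 mm. Next is the hasp.

```bash
python3 -m inch '[{"hand":1,"slide":[-6,1.5,0],"yaw":0},{"hand":1,"slide":[-6,1.5,-1.5],"yaw":0},{"hand":1,"slide":[-6,1.5,-2.5],"yaw":0},{"hand":1,"slide":[-6,1.5,-3.5],"yaw":0},{"hand":1,"slide":[-6,1.5,-4.5],"yaw":0},{"hand":1,"slide":[-6,1.5,-5.5],"yaw":0},{"hand":1,"slide":[-6,1.5,-6.5],"yaw":0},{"hand":1,"slide":[-6,1.5,-7.8],"yaw":0},{"hand":1,"slide":[-6,1.5,-9.6],"yaw":0},{"hand":1,"slide":[-6,1.5,-9.6],"yaw":0}]'
python3 -m inch '[{"hand":1,"slide":[0.4,-0.1,0],"yaw":0},{"hand":1,"slide":[0.8,-0.2,0],"yaw":0},{"hand":1,"slide":[1.2,-0.3,0],"yaw":0},{"hand":1,"slide":[1.5,-0.37,0],"yaw":0},{"hand":1,"slide":[1.5,-0.37,0],"yaw":0},{"hand":1,"slide":[1.5,-0.37,0],"yaw":0}]'
python3 - <<'E'
from h import *
print(goal(-.0835,.062,.046))
c=capture("scene")[150:290,230:370];cv2.imwrite("pics/s3.png",np.clip(cv2.resize(c,None,fx=4,fy=4)*1.6,0,255).astype('uint8'))
E
```

```text
time_s: 5.8
tcp_pos: [0.5205, 0.1328, 0.1155]
ee_rot: [[0.973, -0.232, -0.004], [-0.232, -0.973, -0.002], [-0.003, 0.003, -1.0]]
wrist_force: [0.6, 0.3, -0.3]
gripper_width: 0.009
time_s: 6.55
tcp_pos: [0.5344, 0.13, 0.1172]
ee_rot: [[0.973, -0.232, -0.005], [-0.232, -0.973, -0.0], [-0.005, 0.001, -1.0]]
wrist_force: [-8.1, 5.4, 3.1]
gripper_width: 0.005
[ 0.    0.01 -0.12]
```

View pics/s3.png

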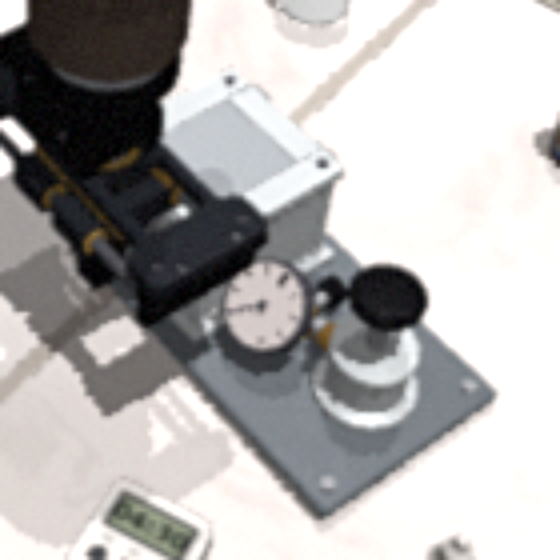

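The finger is pressing at the expected home position (8 N reaction) and the lid is still shut. I'll press a little more, back off and check.

```bash
python3 -m inch '[{"hand":1,"slide":[0.2,-0.05,0],"yaw":0},{"hand":1,"slide":[0.3,-0.07,0],"yaw":0},{"hand":1,"slide":[0.3,-0.07,0],"yaw":0},{"hand":1,"slide":[0.3,-0.07,0],"yaw":0}]'
python3 -m inch '[{"hand":1,"slide":[-1.5,0.4,0],"yaw":0},{"hand":1,"slide":[-3,0.7,0],"yaw":0},{"hand":1,"slide":[-3,0.7,2.5],"yaw":0},{"hand":1,"slide":[-3,0.7,6],"yaw":0},{"hand":1,"slide":[-3,0.7,10],"yaw":0},{"hand":1,"slide":[0,-4,10],"yaw":0},{"hand":1,"slide":[2,-9.5,10],"yaw":0},{"hand":1,"slide":[4,-14.5,10],"yaw":0},{"hand":1,"slide":[4,-14.5,10],"yaw":0},{"hand":1,"slide":[4,-14.5,10],"yaw":0}]'
python3 - <<'E'
from h import *
c=capture("scene")[150:290,230:370];cv2.imwrite("pics/s4.png",np.clip(cv2.resize(c,None,fx=4,fy=4)*1.6,0,255).astype('uint8'))
print(sense()["wrist_force"],goal(.005,-.075,.115))
E
```

```text
time_s: 7.1
tcp_pos: [0.5353, 0.1297, 0.117]
ee_rot: [[0.973, -0.233, -0.009], [-0.233, -0.973, -0.0], [-0.009, 0.003, -1.0]]
wrist_force: [-15.8, 9.6, 7.3]
gripper_width: 0.007
time_s: 8.35
tcp_pos: [0.5792, -0.0162, 0.2171]
ee_rot: [[0.973, -0.232, -0.0], [-0.232, -0.973, 0.0], [-0.0, 0.0, -1.0]]
wrist_force: [-0.5, 0.1, -0.3]
gripper_width: 0.004
[ 0.38235517  0.1495023  -0.35218377] [ 0.92 -0.81 -3.23]
```

View pics/s4.png

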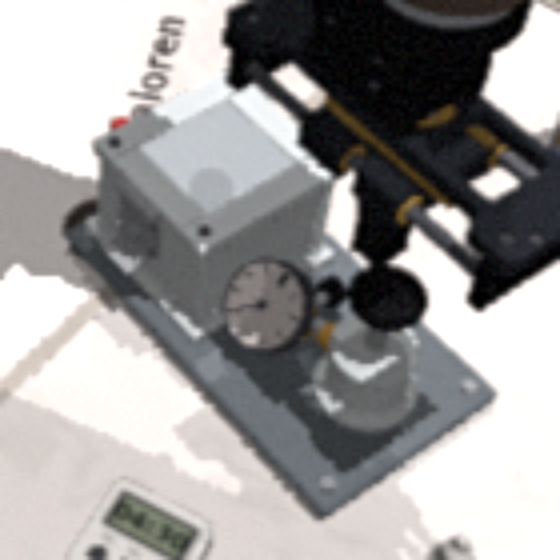

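The lid is shut, the hasp hangs down the pot's front at about (138,238), and the knob is still up. Moving over the knob and down.

```bash
python3 -m inch '[{"hand":1,"slide":[0.9,-0.8,0],"yaw":0},{"hand":1,"slide":[0.9,-0.8,-1.5],"yaw":0},{"hand":1,"slide":[0.9,-0.8,-3],"yaw":0},{"hand":1,"slide":[0.9,-0.8,-3.8],"yaw":0},{"hand":1,"slide":[0.9,-0.8,-4.1],"yaw":0},{"hand":1,"slide":[0.9,-0.8,-4.1],"yaw":0},{"hand":1,"slide":[0.9,-0.8,-4.1],"yaw":0}]'; python3 -c "
from h import *
print(goal(.005,-.075,.096),sense()['wrist_force'])"
```

```text
time_s: 9.28
tcp_pos: [0.5886, -0.0241, 0.1769]
ee_rot: [[0.973, -0.232, 0.001], [-0.232, -0.973, -0.0], [0.001, -0.0, -1.0]]
wrist_force: [-3.3, -0.6, 3.2]
gripper_width: 0.008
[-0.02  0.04 -1.09] [-3.33770608 -0.58274905  3.1790833 ]
```

```bash
python3 -m inch '[{"hand":1,"slide":[0,0,-0.3],"yaw":0},{"hand":1,"slide":[0,0,-0.6],"yaw":0},{"hand":1,"slide":[0,0,-0.9],"yaw":0},{"hand":1,"slide":[0,0,-1.1],"yaw":0},{"hand":1,"slide":[0,0,-1.1],"yaw":0},{"hand":1,"slide":[0,0,-1.1],"yaw":0}]'; python3 - <<'E'
from h import *
print(goal(.005,-.075,.096),sense()['wrist_force'])
c=capture("scene")[150:290,230:370];cv2.imwrite("pics/s5.png",np.clip(cv2.resize(c,None,fx=4,fy=4,interpolation=cv2.INTER_CUBIC)*1.6,0,255).astype('uint8'))
E
```

```text
time_s: 10.02
tcp_pos: [0.5888, -0.0241, 0.1673]
ee_rot: [[0.973, -0.231, 0.002], [-0.231, -0.973, -0.0], [0.002, -0.0, -1.0]]
wrist_force: [-5.1, 2.2, 12.3]
gripper_width: 0.006
[-0.06  0.04 -0.13] [-5.07947982  2.16707001 12.29011682]
```

View pics/s5.png

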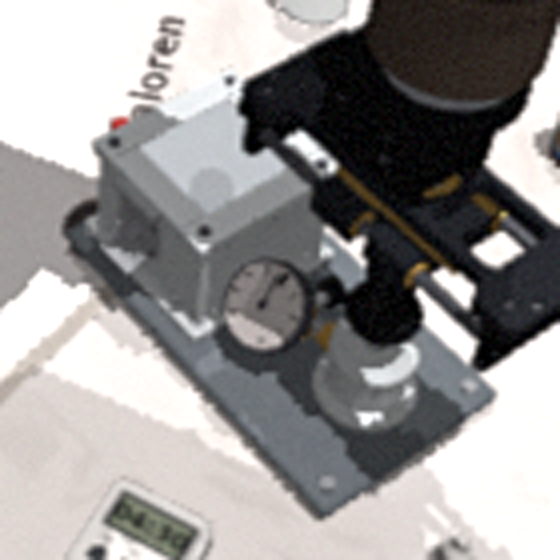

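The needle points at or just short of the thick mark, around (280,278). The tip gives 12.7 mm of travel at 12.3 N. I'll add 1 mm and hold for over a second.

```bash
python3 -m inch '[{"hand":1,"slide":[0,0,-0.12],"yaw":0},{"hand":1,"slide":[0,0,-0.12],"yaw":0},{"hand":1,"slide":[0,0,-0.12],"yaw":0},{"hand":1,"slide":[0,0,-0.12],"yaw":0},{"hand":1,"slide":[0,0,-0.12],"yaw":0},{"hand":1,"slide":[0,0,-0.12],"yaw":0},{"hand":1,"slide":[0,0,-0.12],"yaw":0},{"hand":1,"slide":[0,0,-0.12],"yaw":0},{"hand":1,"slide":[0,0,-0.12],"yaw":0},{"hand":1,"slide":[0,0,-0.12],"yaw":0}]'; python3 -m inch '[{"hand":1,"slide":[0,0,0],"yaw":0},{"hand":1,"slide":[0,0,0],"yaw":0},{"hand":1,"slide":[0,0,0],"yaw":0},{"hand":1,"slide":[0,0,0],"yaw":0},{"hand":1,"slide":[0,0,0],"yaw":0}]'; python3 - <<'E'
from h import *
c=capture("scene")[150:290,230:370];d=capture("scene")[205:245,275:315]
f=lambda i,k:np.clip(cv2.resize(i,(k,k),interpolation=cv2.INTER_CUBIC)*1.6,0,255).astype('uint8')
cv2.imwrite("pics/s6.png",np.hstack([f(c,390),f(d,390)]))
E
```

```text
time_s: 11.32
tcp_pos: [0.5888, -0.0241, 0.1663]
ee_rot: [[0.973, -0.231, 0.002], [-0.231, -0.973, -0.0], [0.002, -0.0, -1.0]]
wrist_force: [-5.7, 0.4, 11.8]
gripper_width: 0.004
time_s: 11.95
tcp_pos: [0.5888, -0.0241, 0.1662]
ee_rot: [[0.973, -0.231, 0.002], [-0.231, -0.973, -0.0], [0.002, -0.0, -1.0]]
wrist_force: [-5.2, 0.6, 12.2]
gripper_width: 0.003
```

View pics/s6.png

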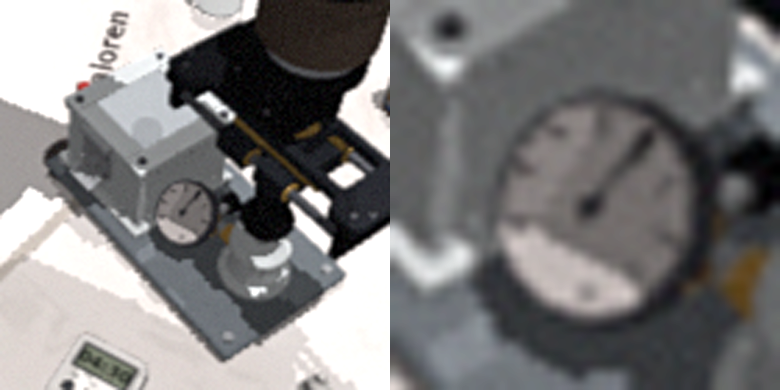

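The needle lies on the thick mark, around (645,140) in the enlarged crop. The hasp is down and the lid shut, so I'm handing in.

```bash
python3 -c "
from station import *
print(finish_job())"
```

```text
the job is handed in; nothing more can be done
None
```

I shut the lid, swung the hasp down over the catch, then pushed the pump knob to the thick mark. I handed the job in at about 12 s, still holding the knob there; no verdict was reported.

- **Lid:** it met a firm stop with the fingertips at the 98 mm shut height (19 N), and looked shut in the later pictures.
- **Hasp:** the finger stopped at the expected home position, and the last pictures show the hasp hanging flat on the pot's front. I had no direct angle reading.
- **Knob:** the fingertip height gives 13.8 mm of travel, with about 12 N upward on the wrist. The needle lay on the thick mark in the final picture. The knob was held in the band for about 2 s before handing in.
- **Bystanders:** nothing the arm did came near the timer, red-capped vial or dropper bottle. In the later pictures the parts in view look unmoved, but I did not measure their positions again.
- **Amber vial:** I did not check it again after the lid closed.

No check failed or disagreed.

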